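Wind the parts washer's spring drive and throw its lever

TASK

Wind up the spring drive of the carburettor parts washer: turn the wing key on its sloping face clockwise (as you look at the key), in several bites, until it comes up against its stop and the ratchet holds it fully wound. Then throw the lever from its parked notch into the notch marked by the tall domed stud, so that it sits in that detent, and let go. Leave the other things on the bench where they stand.

Things in the scene. Friction and masses are not known exactly. Their poses are not given: they have to be found in the camera images.
- rig: the grey parts washer, fixed. Origin on the bench under the drive; its -x looks roughly to the robot's left, its y roughly away from the robot, z up. Far part (y 0 to 150 mm): housing whose face, sloping 32 degrees from level down to -x, carries the key; flat top 122 mm high beside it. Near part (y -190 to 0): deck 90 mm high with the lever. Along +x: closed tub, up to 142 mm
- key_foot (a point): where the key's axis meets the sloping face (87 mm above the bench); the frame is that of rig. The key's axis leans to the left, 32 degrees from vertical: direction (-0.530, 0, 0.848) in the frame of rig
- key_grip (a point): middle of the steel wing key's bow, 56 mm out from the face along the key's axis. Its frame turns with the key: z outwards along the axis, x along the wings, y across the flat. The bow is a flat plate 9 mm thick, 88 mm long over both wings (x -44 to 44 mm), 34 to 74 mm out from the face, on a round shaft 16 mm across
- key (a joint): how far the key is wound, rad: grows as it is turned clockwise looking at it (about minus its z). A spring pulls it back (0.1 to 0.35 N m); a ratchet holds it with clicks every 0.52 rad, so let go between clicks it runs back to the last one. It starts between -0.45 and 0.65. The stop is at 4.4, the last click just before it at about 4.3
- lever (a joint): angle of the lever, rad: grows as it swings clockwise seen from above (handle towards the key). Sprung detent notches at 0 (parked, the start), 0.4, 0.8 and 1.2; about 5 N at the handle takes it over the hump between two notches, after which it snaps into the next
- lever_grip (a point): middle of the lever's upright black handle, a round post 22 mm across, from 110 to 173 mm above the bench, this point 148 mm above it and 100 mm from the lever's pivot. Frame turns with the lever: -x points from the pivot to the handle, z up
- lever_pivot (a point): a point on the lever's vertical pivot axis, 148 mm above the bench, in the frame of rig
- lever_nose (a point): tip of the lever's nose, a flat steel finger beyond the handle, 128 mm from the pivot, 106 mm above the bench; it points at the stud or plug of its notch
- stud: the marker: tall steel stud with a domed top, 18 mm across, 29 mm tall, on the deck 145 mm from the lever's pivot, in front of the notch at 0.4, 0.8 or 1.2 rad (it varies). Origin at its foot, 90 mm above the bench. With the lever in the marked notch the nose points at the stud, 17 mm from its axis
- plug_a: a flat steel plug, 18 mm across, 5 mm high, in front of one of the two unmarked notches; origin at its foot
- plug_b: another such flat plug, in front of the other unmarked notch
- oil_bottle: small white bottle with green cap, 40 mm across, 95 mm tall, standing on the washer beside the key (to be left alone); origin: centre of its underside
- spray_tall: plain white can, 66 mm across, 190 mm tall, standing off to the left of the washer, before its sloping face (to be left alone); origin: centre of its underside
- cup: white drinking cup, 84 mm across, 110 mm tall, standing near the lever end of the washer (to be left alone); origin: centre of its underside
- screwdriver: screwdriver lying in front of the lever deck (to be left alone)
- wrench: wrench lying in front of the key (to be left alone)

How it is judged:
By the outcome, as a careful person would: the job done as asked, in the order asked, and still so for the second after the job is handed in, with the robot touching nothing.
It also fails if it takes over 72 s, if anything falls off the work surface, if the arm or the gripper's body presses on something with over 40 N, if the wrist force passes 120 N, or if a joint passes its speed limit or range.

ROBOT

A 6-joint arm with a two-finger parallel gripper is mounted at the origin on the work surface. World frame = base frame: x ahead of the robot, y to its left, z up, the work surface at z = 0. Lengths are in m, angles in rad, forces in N, time in s.
With the tool pointing down it reaches from about 0.35 to 0.975 m from the base axis. Payload 17.4 kg.
Tool frame: the origin (TCP) lies between the finger pads; the fingertips stand 11 mm ahead of it and the grasp point (between the pads) lies 8 mm behind it; z points along the fingers, y is the line along which they close (so a half turn about z gives the same grasp; the last joint's range is limited). The gripper opens to 85 mm and grips with 20 to 120 N. Pads are 22 mm wide; open, the fingers measure 114 mm over their backs; the gripper's body (76 mm by 85 mm) begins 54 mm behind the grasp point. The pads swing forward as they close: fully open they stand 13 mm farther back than shut.
Start: joints at [1.229, 0.116, 1.442, -0, 1.584, -0.038], TCP at [0.202, 0.644, 0.242] pointing down, gripper open.
Joint ranges: [-2.83, 2.83], [-0.83, 2.19], [0.07, 2.5], [-1.14, 4.28], [0.01, 3], [-2.97, 2.97]. Speed limits (rad/s): [1.89, 1.89, 2.22, 3.14, 3.14, 3.14].

INTERFACE

Orientations are given as a rotation vector (axis times angle).
In Python, from rig import manip gives the robot as it stands. The module is installed in compiled form; this text tells all that it offers.
- The arm moves only by the tool move_arm, never from a script. Its argument "commands" is one flat list of numbers, 7 for each row, row after row: the shift along the tool's x, y, z in m, then the turn, a rotation vector about the tool's x, y, z in degrees, then the finger opening in m, from 0 to 0.0854. In form: [x, y, z, ax, ay, az, fingers, x, y, z, ax, ay, az, fingers, ...]. A call has 1 to 5 rows; each row shifts and turns the commanded pose from where the row before left it, along the tool's axes as they then stand; what a row does not reach is not made up. A row lasts 1/12 s, in which the tool goes at most 41.7 mm and 7.16 degrees, less where a joint would pass 70% of its speed; a pose out of reach is approached as far as the arm can. A call with a gripper value outside its range is refused whole. The fingers move at their own pace and stop on an object; "force" is the grip in N (left out, the last holds). Time passes only in rows, so rows that do not move let the fingers close. It gives the time, the measured TCP pose, the force, the opening and the grip force at its end, in the units of the state.
- manip.get_obs(): the state, without advancing time (a new reading comes with each control period).
- manip.grab_frame(name): name is "scene" or "top"; returns (picture, depth): 420x560x3 uint8, blue, green, red; 420x560 float32, m along the optical axis (not along the pixel's ray), 0 where there is no reading.
- manip.camera_model(name): a dict with "intrinsics" (3x3 intrinsics, pixels), "origin" and "rotation" of the camera in the world. Camera axes: x right, y down, z forward; pixel columns grow to the right and rows downward; lengths in m; the calibration is good to about 2 mm. A picture is of the moment at which its call begins. camera_model takes no time and is no camera call.
- manip.hand_in(): hands the job in; it is judged then, once.
Trained networks look in the newest picture that a camera, given by its name, has taken for a name from the list of things; names that differ only in an ending like _2 or _b are one class to them, and where a whole thing is asked for, a point or a joint stands for the part that bears it (a point fixed in the world has none). Each returns a list of dicts, best first, with "conf" (0 to 1); they miss things now and then, are a little off and sometimes report something else, mostly with a low value. They report only what shows in the picture. A call takes as long as a camera call.
- manip.boxes_of(label, camera): "bbox" ([left, top, width, height] in pixels, round what is visible of it).
- manip.mark_of(label, camera): "point" ([column, row] in pixels: a listed point, or the origin of a listed thing).
The state is a dict: "time": time; "joint_pos": joint angles; "qvel": joint speeds; "joint_efforts": joint torques, N m; "position": TCP position; "tool_rot": TCP orientation; "wrist_force": force on the tool from outside, world axes, zero at the start; "moment": the same for the moment, N m; "opening": finger opening in m; "finger_force": force on a finger pad.
Only numpy, scipy, OpenCV 4.12 (cv2) and the standard library are available. Lean on these libraries where they do the work, as an engineer would, in place of code of your own. Each camera call takes 0.05 s, during which the arm holds its last target. There are 200 camera calls.

## Working session

There is one attempt and no reset: what is moved stays moved. The work goes in short steps, Python scripts to look and compute and a tool call to move; the robot and the scene stay as the last step left them, time stands still between calls to the robot, and variables do not carry over. Pictures are saved under pics/ and viewed, at most 10 in all, crops included, and the job is handed in when it is done.

Besides the shell and the picture viewer there is one more tool, called after "Call:" as a command line: name --argument value ..., lists and objects as JSON in quotes. move_arm: Moves the arm, as the interface text tells. Its arguments: {"type":"object","properties":{"commands":{"type":"array","items":{"type":"number"}},"force":{"type":"number"}},"required":["commands"]}

```bash
mkdir -p pics
cat > h.py <<'E'
import numpy as np, cv2
from scipy.spatial.transform import Rotation as R
from rig import manip as m
def cam(n):
    c=m.camera_model(n); return np.array(c["intrinsics"]),np.array(c["origin"]),np.array(c["rotation"])
def ray(n,p):
    K,o,Rm=cam(n); d=Rm@np.linalg.solve(K,[p[0],p[1],1.]); return o,d
def atz(n,p,z):
    o,d=ray(n,p); return o+d*(z-o[2])/d[2]
def proj(n,X):
    K,o,Rm=cam(n); q=K@(Rm.T@(np.array(X)-o)); return q[:2]/q[2]
def dep(n,p,D):
    o,d=ray(n,p); u,v=int(round(p[0])),int(round(p[1])); w=D[max(v-1,0):v+2,max(u-1,0):u+2]; w=w[w>0]
    return o+d*np.median(w) if len(w) else None
def tri(a,p,b,q):
    o1,d1=ray(a,p);o2,d2=ray(b,q)
    s=np.linalg.lstsq(np.c_[d1,-d2],o2-o1,rcond=None)[0]
    x,y=o1+d1*s[0],o2+d2*s[1]; return (x+y)/2,np.linalg.norm(x-y)
E
cat > a.py <<'E'
from h import *
np.set_printoptions(precision=4,suppress=True)
D={}
for n in("scene","top"):
    im,D[n]=m.grab_frame(n); cv2.imwrite(f"pics/{n}0.png",im); K,o,Rm=cam(n); print(n,o,Rm.tolist(),K[0,0])
for l in["rig","key_foot","key_grip","lever_grip","lever_pivot","lever_nose","stud","plug_a","oil_bottle","spray_tall","cup"]:
    P={}
    for n in("scene","top"):
        r=m.mark_of(l,n)
        for k in r[:2]: print(l,n,np.array(k["point"]),round(k["conf"],2),dep(n,k["point"],D[n]))
        if r:P[n]=r[0]["point"]
    if len(P)==2: print("   tri",*tri("scene",P["scene"],"top",P["top"]))
E
python3 a.py
```

```text
scene [ 1.0863 -0.2963  0.7431] [-2.0638136014971074, -1.2706665075238899, 0.5150651221006014] 471.87549265026485
top [ 0.4549 -0.0335  1.1597] [-2.2058802730527076, 2.1570760930079453, -0.08318989356493818] 483.025778523979
rig scene [257.9 277.8] 0.71 [1.3906 0.0079 1.0473]
rig top [295.9 185.6] 0.88 [ 0.1931 -0.2953  0.8979]
rig top [209.8 156.8] 0.54 [ 0.4796 -0.0088  1.1844]Traceback (most recent call last):
  File "a.py", line 12, in <module>
    if len(P)==2: print("   tri",*tri("scene",P["scene"],"top",P["top"]))
                                  ~~~^^^^^^^^^^^^^^^^^^^^^^^^^^^^^^^^^^^
  File "h.py", line 17, in tri
    s=np.linalg.lstsq(np.c_[d1,-d2],o2-o1,rcond=None)[0]
      ~~~~~~~~~~~~~~~^^^^^^^^^^^^^^^^^^^^^^^^^^^^^^^^
    raise LinAlgError('Incompatible dimensions')
numpy.linalg.LinAlgError: Incompatible dimensions
```

```bash
python3 -c "
import cv2,numpy as np
a=cv2.imread('pics/scene0.png');b=cv2.imread('pics/top0.png')
print(a.shape)"
```

```text
(420, 560, 3)
```

View pics/scene0.png

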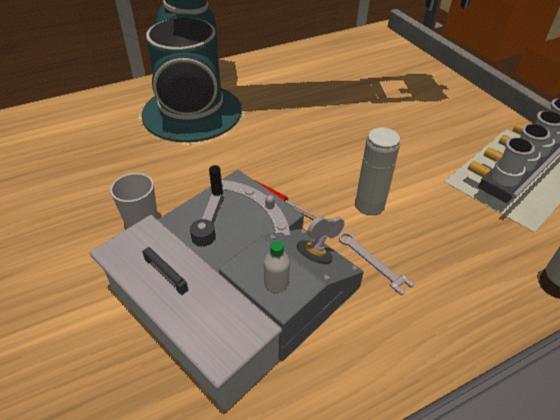

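View pics/top0.png

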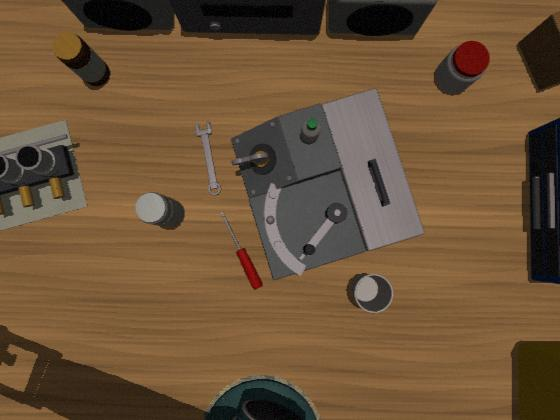

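The scene picture shows the key bow at about (325,228), the lever handle at (215,180) and the stud at about (270,200). In the top picture the key is at about (255,158), the handle at (308,250) and the pivot at (337,212). The camera rotation is a rotation vector, so I'll fix the helper.

```bash
sed -i 's/np.array(c\["rotation"\])/R.from_rotvec(c["rotation"]).as_matrix()/' h.py; sed -i 's/print(n,o,.*/pass/' a.py; python3 a.py
```

```text
rig scene [259.6 276.7] 0.78 [ 0.6703 -0.109   0.1234]
rig top [295.5 183.7] 0.62 [ 0.5866 -0.0645  0.0924]
   tri [ 0.5952 -0.0707  0.0093] 0.008287992791012532
key_foot scene [311.8 253.5] 0.59 [ 0.6537 -0.001   0.1047]
key_foot top [263.9 159.1] 0.55 [0.6374 0.0065 0.1092]
   tri [0.6413 0.0074 0.0864] 3.8890932223328915e-05
key_grip scene [325.6 221.2] 0.91 [0.6376 0.0318 0.1556]
key_grip top [247.7 160.8] 0.48 [0.6277 0.0398 0.1395]
   tri [0.6272 0.0395 0.142 ] 0.00022791789312829133
lever_grip scene [286.5 205. ] 0.48 [0.5155 0.0228 0.0894]
lever_grip top [308.2 250.3] 0.72 [ 0.4409 -0.0906  0.1748]
   tri [ 0.4774 -0.036   0.0927] 0.1402756991787366
lever_pivot scene [200.9 215.5] 0.92 [ 0.4692 -0.1375  0.0913]
lever_pivot scene [285.4 205. ] 0.21 [0.5145 0.0209 0.0893]
lever_pivot top [339.3 208.7] 0.57 [ 0.5311 -0.1594  0.1188]
   tri [ 0.5288 -0.154   0.1548] 0.0021975263825317606
lever_nose scene [222.5 184.3] 0.75 [ 0.4243 -0.0732  0.1088]
lever_nose scene [199.4 215.3] 0.43 [ 0.4666 -0.1397  0.0904]
lever_nose top [299.7 261. ] 0.65 [ 0.4159 -0.0772  0.0913]
lever_nose 
[... 463 characters left out ...]
 0.4381 -0.0918  0.1727]
plug_a top [277.8 194.5] 0.49 [ 0.5616 -0.0257  0.0919]
   tri [ 0.4718 -0.0425  0.0236] 0.13661489476838573
oil_bottle scene [278. 281.] 0.68 [ 0.712  -0.0975  0.1562]
oil_bottle top [309.7 135.9] 0.94 [ 0.6752 -0.0891  0.1807]
oil_bottle top [305.  248.4] 0.59 [ 0.4446 -0.0842  0.171 ]
   tri [ 0.6896 -0.0894  0.1231] 0.006701716684933409
spray_tall scene [367.2 206.4] 0.93 [0.5431 0.2051 0.0284]
spray_tall top [172.4 214.6] 0.84 [0.5099 0.1988 0.1266]
   tri [ 0.517   0.2288 -0.0058] 0.0004690888830158837
cup scene [140.2 223.3] 0.89 [ 0.4574 -0.2479  0.1114]
cup top [364.  289.1] 0.86 [ 0.3501 -0.2339  0.0057]
   tri [ 0.349  -0.2371  0.0014] 0.005030770251977004
```

```bash
cat > b.py <<'E'
from h import *
np.set_printoptions(precision=4,suppress=True)
def cloud(n):
    _,D=m.grab_frame(n); K,o,Rm=cam(n); v,u=np.nonzero(D>0)
    d=np.c_[u,v,np.ones(len(u))]@np.linalg.inv(K).T*D[v,u][:,None]; return d@Rm.T+o
F=np.array([.6413,.0074,.087])
C={n:cloud(n) for n in("scene","top")}; A=np.vstack(list(C.values()))
np.save("cloud.npy",A)
# sloping face: RANSAC-like refit from prior normal
nrm=np.array([-.53*.28,.53*.96,.848]); off=None
S=A[np.linalg.norm(A[:,:2]-F[:2],axis=1)<.08]
p0=F
for tol in(.012,.008,.005,.004):
    I=S[abs((S-p0)@nrm)<tol]; p0=I.mean(0); nrm=np.linalg.svd(I-p0,full_matrices=False)[2][2]; nrm*=np.sign(nrm[2]); print(len(I),nrm,np.degrees(np.arccos(nrm[2])))
yaw=np.arctan2(-nrm[1],-nrm[0]); print("yaw slope",np.degrees(yaw))
for n,Cn in C.items():
    q=Cn[(abs(Cn[:,2]-.09)<.006)&(np.linalg.norm(Cn[:,:2]-[.5,-.08],axis=1)<.16)]
    print(n,"deck z",np.median(q[:,2]),cv2.minAreaRect(q[:,:2].astype(np.float32)*1000))
    q=Cn[(abs(Cn[:,2]-.142)<.005)&(np.linalg.norm(Cn[:,:2]-[.6,-.2],axis=1)<.25)]
    print(n,"tub z",np.median(q[:,2]),cv2.minAreaRect(q[:,:2].astype(np.float32)*1000))
# key bow
ez=nrm; ex=np.array([np.cos(yaw)*ez[2],np.sin(yaw)*ez[2],np.sqrt(1-ez[2]**2)]); ey=np.cross(ez,ex); 
for n,Cn in C.items():
    q=(Cn-F)@np.c_[ex,ey,ez]; h=(Cn-p0)@ez
    k=(h>.036)&(h<.085)&(np.hypot(q[:,0],q[:,1])<.06); q=q[k]; c=np.median(q[:,:2],0)
    w,V=np.linalg.eigh(np.cov(q[:,:2].T)); print(n,k.sum(),"bow c",q[:,:2].mean(0),"min/max",q[:,:2].min(0),q[:,:2].max(0),"dir deg",np.degrees(np.arctan2(V[1,1],V[0,1])),np.sqrt(w),"h",np.percentile(h[k],[2,98]))
    # handle
    k=(Cn[:,2]>.125)&(Cn[:,2]<.18)&(np.linalg.norm(Cn[:,:2]-[.44,-.09],axis=1)<.03); q=Cn[k]; print("handle",len(q),q.min(0),q.max(0),"top mean",q[q[:,2]>.168].mean(0))
    k=(Cn[:,2]>.100)&(Cn[:,2]<.125)&(np.linalg.norm(Cn[:,:2]-[.51,-.017],axis=1)<.04); q=Cn[k]; print("stud",len(q),q.mean(0) if len(q) else 0, q[:,2].max() if len(q) else 0)
a=cv2.imread("pics/scene0.png")[150:290,170:370]; b=cv2.imread("pics/top0.png")[110:290,220:420]
cv2.imwrite("pics/z.png",np.hstack([cv2.resize(a,(400,280),interpolation=3),cv2.resize(b,(400,360),interpolation=3)[:280]]))
E
python3 b.py
```

```text
5870 [-0.1511  0.4828  0.8626] 30.391672635173837
5646 [-0.1569  0.4867  0.8594] 30.75244863080214
4919 [-0.1621  0.4934  0.8545] 31.29079835047422
4543 [-0.1648  0.4972  0.8519] 31.58650155682806
yaw slope -71.66544833782599
scene deck z 0.0906443988006575 ((523.18994140625, -78.67338562011719), (246.6304473876953, 208.51768493652344), 18.35768699645996)
scene tub z 0.14153828284033865 ((597.67724609375, -116.01390075683594), (244.7284698486328, 239.08322143554688), 33.41025924682617)
top deck z 0.09105553197197602 ((523.0526733398438, -83.6943359375), (257.95782470703125, 216.43331909179688), 18.53829002380371)
top tub z 0.1417838558911737 ((593.2711181640625, -114.90191650390625), (235.27590942382812, 246.8022918701172), 30.331253051757812)
scene 634 bow c [0.0062 0.0052] min/max [-0.0434 -0.008 ] [0.0447 0.0134] dir deg 170.39353058509099 [0.0024 0.0257] h [0.0371 0.0733]
handle 289 [ 0.4329 -0.1042  0.1254] [ 0.4572 -0.0825  0.1758] top mean [ 0.447  -0.0938  0.1726]
stud 96 [ 0.5108 -0.0118  0.1116] 0.12040897783340465
top 230 bow c [ 0.0067 -0.0013] min/max [-0.0395 -0.0089] [0.0443 0.0103] dir deg 172.84649300281598 [0.0031 0.0246] h [0.0391 0.0758]
handle 99 [ 0.4334 -0.1046  0.1308] [ 0.4537 -0.083   0.1785] top mean [ 0.4431 -0.0937  0.1736]
stud 57 [ 0.5045 -0.0104  0.1164] 0.12168381622264324
```

View pics/z.png

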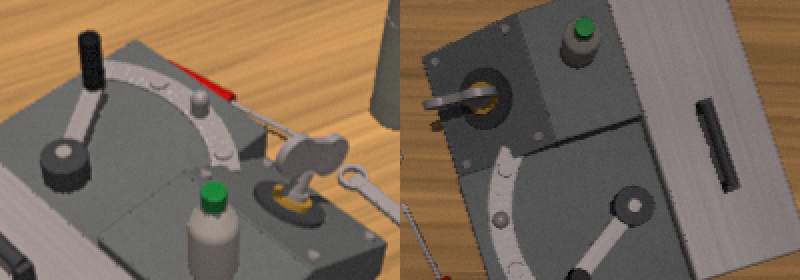

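```bash
cat > p.py <<'E'
from h import *
np.set_printoptions(precision=4,suppress=True)
yaw=np.radians(-71.6); c,s=np.cos(yaw),np.sin(yaw)
EZ=np.array([-.53*c,-.53*s,.848]); EX=np.array([.848*c,.848*s,.53]); EY=np.cross(EZ,EX)
F=np.array([.6413,.0074,.087]); W=np.degrees(-.155)
def tool(deg,flip=0):  # wings at deg about EZ from EX; tool x along wings (flip: opposite), z=-EZ
    a=np.radians(deg+180*flip); x=np.cos(a)*EX+np.sin(a)*EY; z=-EZ; return R.from_matrix(np.c_[x,np.cross(z,x),z])
def go(P=None,Rt=None):
    """turn (tool rotvec deg) done first, then shift in the new tool axes"""
    o=m.get_obs(); R0=R.from_rotvec(o["tool_rot"]); Rt=Rt or R0
    rv=np.degrees((R0.inv()*Rt).as_rotvec()); print("turn",rv,np.linalg.norm(rv)/7.16,"rows")
    if P is not None:
        d=np.array(P)-o["position"]; print("world",d,"| shift before turn",R0.inv().apply(d)*1000,"after",Rt.inv().apply(d)*1000,np.linalg.norm(d)/.0417,"rows")
def st():
    o=m.get_obs()
    for k in("time","joint_pos","position","wrist_force","moment","opening","finger_force"): print(k,np.round(o[k],4))
    print(R.from_rotvec(o["tool_rot"]).as_matrix())
E
python3 - <<'E'
from p import *
st()
for f in(0,1): go(F+.166*EZ,tool(W,f))
A=np.load("cloud.npy")
# plane height of F and bow centre check
q=(A-F)@np.c_[EX,EY,EZ]
k=(np.hypot(q[:,0],q[:,1])>.03)&(np.hypot(q[:,0],q[:,1])<.06)&(abs(q[:,2])<.012); print("face h",np.median(q[k,2]))
k=(q[:,2]>.04)&(q[:,2]<.09)&(np.hypot(q[:,0],q[:,1])<.06); q=q[k]; a=np.radians(W)
u=q[:,0]*np.cos(a)+q[:,1]*np.sin(a); v=-q[:,0]*np.sin(a)+q[:,1]*np.cos(a); print(np.percentile(u,[1,99]),np.percentile(v,[2,10,50,90,98]),np.percentile(q[:,2],98))
E
```

```text
time 1.5
joint_pos [ 1.2292  0.116   1.4416 -0.      1.584  -0.0378]
position [0.2019 0.6441 0.2423]
wrist_force [-0.1932  0.3706  0.8005]
moment [ 0.0191 -0.025   0.0335]
opening 0.0852
finger_force 0.0
[[-0.9542  0.2992  0.    ]
 [ 0.2992  0.9542 -0.    ]
 [-0.      0.     -1.    ]]
turn [  35.2082   14.6978 -113.3857] 16.70846985172845 rows
world [ 0.4116 -0.5532 -0.0145] | shift before turn [-558.2419 -404.7401   14.5546] after [ 507.7008 -297.8791  359.3999] 16.53912110373555 rows
turn [ 12.9603 -31.0459  61.3563] 9.772953302116624 rows
world [ 0.4116 -0.5532 -0.0145] | shift before turn [-558.2419 -404.7401   14.5546] after [-507.7008  297.8791  359.3999] 16.53912110373555 rows
face h 0.0018570185666750955
[-0.0414  0.0435] [-0.0036 -0.0023  0.0062  0.0079  0.0086] 0.07633264988767252
```

Call:
move_arm --commands '[0,0,-0.034,0,0,0,0.06,0,0,-0.034,0,0,0,0.06,0,0,-0.034,0,0,0,0.06,-0.0328,-0.0238,0,0,0,0,0.06,-0.0328,-0.0238,0,0,0,0,0.06]'

```text
time: 1.92
position: [0.2501, 0.5794, 0.3464]
tool_rot: [0.471, 3.105, 0.005]
wrist_force: [0.8, 0.6, -0.1]
opening: 0.0601
finger_force: 0.0
```

Call:
move_arm --commands '[-0.0328,-0.0238,0,0,0,0,0.06,-0.0328,-0.0238,0,0,0,0,0.06,-0.0328,-0.0238,0,0,0,0,0.06,-0.0328,-0.0238,0,0,0,0,0.06,-0.0328,-0.0238,0,0,0,0,0.06]'

```text
time: 2.33
position: [0.3718, 0.4147, 0.3445]
tool_rot: [0.475, 3.105, 0.001]
wrist_force: [1.0, -0.0, 0.3]
opening: 0.0604
finger_force: 0.0
```

Call:
move_arm --commands '[-0.0328,-0.0238,0,0,0,0,0.06,-0.0328,-0.0238,0,0,0,0,0.06,-0.0328,-0.0238,0,0,0,0,0.06,-0.0328,-0.0238,0,0,0,0,0.06,-0.0328,-0.0238,0,0,0,0,0.06]'

```text
time: 2.75
position: [0.4928, 0.252, 0.3446]
tool_rot: [0.475, 3.105, 0.001]
wrist_force: [1.2, 0.3, -0.0]
opening: 0.06
finger_force: 0.0
```

Call:
move_arm --commands '[-0.0328,-0.0238,0,0,0,0,0.06,-0.0328,-0.0238,0,0,0,0,0.06,-0.0328,-0.0238,0,0,0,0,0.06,-0.0328,-0.0238,0,0,0,0,0.06,-0.0328,-0.0238,0,0,0,0,0.06]'

```text
time: 3.17
position: [0.6138, 0.0892, 0.3445]
tool_rot: [0.476, 3.105, 0.0]
wrist_force: [0.6, 1.0, 0.9]
opening: 0.0601
finger_force: 0.0
```

Call:
move_arm --commands '[0,0,0,1.3,-3.1,6.1,0.06,0,0,0,1.3,-3.1,6.1,0.06,0,0,0,1.3,-3.1,6.1,0.06,0,0,0,1.3,-3.1,6.1,0.06,0,0,0,1.3,-3.1,6.1,0.06]'

```text
time: 3.58
position: [0.6129, 0.0909, 0.3448]
tool_rot: [1.183, 2.629, -0.22]
wrist_force: [0.1, -0.5, -0.8]
opening: 0.0599
finger_force: 0.0
```

Call:
move_arm --commands '[0,0,0,1.3,-3.1,6.1,0.06,0,0,0,1.3,-3.1,6.1,0.06,0,0,0,1.3,-3.1,6.1,0.06,0,0,0,1.3,-3.1,6.1,0.06,0,0,0,1.3,-3.1,6.1,0.06]'

```text
time: 4.0
position: [0.6128, 0.0913, 0.3448]
tool_rot: [1.701, 2.012, -0.394]
wrist_force: [0.4, -0.4, -0.1]
opening: 0.0599
finger_force: 0.0
```

```bash
sed -i 's/^def tool/a=np.radians(W); F=F+.002*EZ+.002*(-np.sin(a)*EX+np.cos(a)*EY)\ndef tool/' p.py; python3 -c "
from p import *
st(); go(F+.13*EZ,tool(W,1))
for n in('top','scene'):
    im,_=m.grab_frame(n); cv2.imwrite('pics/%s1.png'%n,im)
"
```

```text
time 4.0
joint_pos [ 0.3475 -0.0315  1.4979 -0.5643  1.6723  0.1209]
position [0.6128 0.0913 0.3448]
wrist_force [ 0.4182 -0.3561 -0.0708]
moment [ 0.1954  0.0822 -0.0313]
opening 0.0599
finger_force 0.0
[[-0.1182  0.9785  0.1688]
 [ 0.8424  0.1888 -0.5048]
 [-0.5258  0.0825 -0.8466]]
turn [0.0696 0.1422 0.0354] 0.022657840241704256 rows
world [ 0.0084 -0.0172 -0.1457] | shift before turn [ 61.1378  -7.0579 133.434 ] after [ 60.8021  -6.9334 133.5938] 3.523814564465757 rows
```

Call:
move_arm --commands '[0.0305,-0.0035,0,0,0,0,0.06,0.0305,-0.0035,0,0,0,0,0.06,0,0,0.041,0,0,0,0.06,0,0,0.041,0,0,0,0.06,0,0,0.041,0,0,0,0.06]'

```text
time: 4.52
position: [0.6193, 0.0795, 0.2065]
tool_rot: [1.693, 2.025, -0.392]
wrist_force: [0.5, 0.1, -0.6]
opening: 0.0601
finger_force: 0.0
```

Call:
move_arm --commands '[0,0,0.03,0,0,0,0.06,0,0,0.03,0,0,0,0.06,0,0,0.02,0,0,0,0.06,0,0,0.01,0,0,0,0.06,0,0,0,0,0,0,0.06]'

```text
time: 4.93
position: [0.6339, 0.0331, 0.1295]
tool_rot: [1.697, 2.022, -0.397]
wrist_force: [-0.1, -0.0, 0.6]
opening: 0.0601
finger_force: 0.0
```

```bash
python3 -c "
from p import *
st(); go(F+.05*EZ,tool(W,1))
im,_=m.grab_frame('scene'); cv2.imwrite('pics/s2.png',cv2.resize(im[120:300,200:440],None,fx=3,fy=3))
"
```

```text
time 4.9333
joint_pos [ 0.2446  0.0663  1.7509 -0.5749  1.3235  0.2145]
position [0.6339 0.0331 0.1295]
wrist_force [-0.0687 -0.0201  0.5807]
moment [ 0.2712  0.0539 -0.0442]
opening 0.0601
finger_force 0.0
[[-0.1267  0.978   0.1655]
 [ 0.8428  0.1941 -0.5021]
 [-0.5231  0.0759 -0.8489]]
turn [-0.0966 -0.0797  0.496 ] 0.07144899811549132 rows
world [0.0007 0.0008 0.0018] | shift before turn [-0.3133  0.9551 -1.8092] after [-0.3075  0.9609 -1.8071] 0.049632606566356145 rows
```

View pics/s2.png

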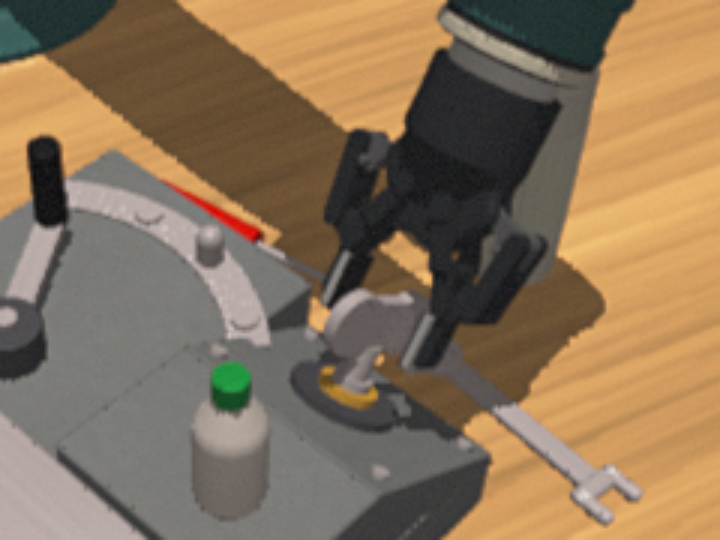

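The picture shows the bow (at about 370,325 in the crop) sitting between the two open fingers. Close.

Call:
move_arm --commands '[0,0,0,0,0,0,0.02,0,0,0,0,0,0,0.012,0,0,0,0,0,0,0.0,0,0,0,0,0,0,0.0,0,0,0,0,0,0,0.0]' --force 50

```text
time: 5.4
position: [0.6335, 0.0346, 0.1321]
tool_rot: [1.698, 2.019, -0.397]
wrist_force: [-14.7, 2.6, 6.0]
opening: 0.0082
finger_force: 48.9
```

Call:
move_arm --commands '[0,0,0,0,0,0,0.0,0,0,0,0,0,0,0.0]'

```text
time: 5.57
position: [0.6335, 0.0347, 0.1321]
tool_rot: [1.698, 2.019, -0.396]
wrist_force: [-16.5, 4.2, 10.3]
opening: 0.008
finger_force: 49.5
```

```bash
python3 -c "
from p import *
st()"
```

```text
time 5.5667
joint_pos [ 0.2477  0.0639  1.7492 -0.5755  1.3277  0.2175]
position [0.6335 0.0347 0.1321]
wrist_force [-16.4846   4.158   10.2925]
moment [-0.061   1.9245 -1.1321]
opening 0.008
finger_force 49.5013
[[-0.1242  0.9782  0.1666]
 [ 0.8427  0.1926 -0.5027]
 [-0.5238  0.0779 -0.8482]]
```

Call:
move_arm --commands '[0,-0.0015,-0.002,0,0,0,0.0,0,0,0,0,0,0,0.0]'

```text
time: 5.73
position: [0.633, 0.0347, 0.1323]
tool_rot: [1.695, 2.019, -0.394]
wrist_force: [11.5, -6.8, -10.7]
opening: 0.0082
finger_force: 51.9
```

```bash
cat >> p.py <<'E'
def ft():
    o=m.get_obs(); R0=R.from_rotvec(o["tool_rot"]); M=R0.as_matrix(); B=np.c_[EX,EY,EZ]
    x=M[:,0]@B; print("t",o["time"],"q6",round(o["joint_pos"][5],3),"F tool",R0.inv().apply(o["wrist_force"]),"M tool",R0.inv().apply(o["moment"]),"pos key",(o["position"]-F)@B*1000,"wing deg",np.degrees(np.arctan2(x[1],x[0])),"tilt err",np.degrees(np.arccos(-M[:,2]@EZ)),"open",o["opening"],o["finger_force"])
E
python3 -c "
from p import *
ft()"
```

```text
t 5.7333 q6 0.218 F tool [-1.588   9.0857 14.4098] M tool [-1.2861  0.0469 -0.0977] pos key [-0.5461 -1.2606 51.5338] wing deg 171.52097482508688 tilt err 0.05979304028151152 open 0.008177522101695773 51.94453954696655
```

Call:
move_arm --commands '[0,0.0006,0.001,0,0,6.5,0.0,0,0,0,0,0,6.5,0.0,0,0,0,0,0,6.5,0.0,0,0,0,0,0,6.5,0.0]'

```text
time: 6.07
position: [0.633, 0.0347, 0.1321]
tool_rot: [2.083, 1.559, -0.235]
wrist_force: [-4.0, -0.6, 1.3]
opening: 0.0082
finger_force: 54.6
```

```bash
python3 -c "
from p import *
ft()"
```

```text
t 6.0667 q6 0.677 F tool [-2.33   -3.2198 -1.466 ] M tool [ 0.8028 -0.0439 -0.3634] pos key [-0.5938 -1.2279 51.4156] wing deg 145.19877843562148 tilt err nan open 0.008213468336242343 54.59646999835968p.py:21: RuntimeWarning: invalid value encountered in arccos
  x=M[:,0]@B; print("t",o["time"],"q6",round(o["joint_pos"][5],3),"F tool",R0.inv().apply(o["wrist_force"]),"M tool",R0.inv().apply(o["moment"]),"pos key",(o["position"]-F)@B*1000,"wing deg",np.degrees(np.arctan2(x[1],x[0])),"tilt err",np.degrees(np.arccos(-M[:,2]@EZ)),"open",o["opening"],o["finger_force"])
```

Call:
move_arm --commands '[0,0,0,0,0,6.5,0.0,0,0,0,0,0,6.5,0.0,0,0,0,0,0,6.5,0.0,0,0,0,0,0,6.5,0.0,0,0,0,0,0,6.5,0.0]'

```text
time: 6.48
position: [0.6329, 0.0349, 0.1321]
tool_rot: [2.419, 0.907, -0.028]
wrist_force: [-6.0, -0.6, 1.3]
opening: 0.0083
finger_force: 55.1
```

```bash
python3 -c "
from p import *
ft()"
```

```text
t 6.4833 q6 1.244 F tool [-5.2623 -2.6907 -1.8451] M tool [ 0.8681 -0.4906 -0.4334] pos key [-0.7748 -1.3218 51.4285] wing deg 112.69616502421876 tilt err nan open 0.008250802299451111 55.05649387836456p.py:21: RuntimeWarning: invalid value encountered in arccos
  x=M[:,0]@B; print("t",o["time"],"q6",round(o["joint_pos"][5],3),"F tool",R0.inv().apply(o["wrist_force"]),"M tool",R0.inv().apply(o["moment"]),"pos key",(o["position"]-F)@B*1000,"wing deg",np.degrees(np.arctan2(x[1],x[0])),"tilt err",np.degrees(np.arccos(-M[:,2]@EZ)),"open",o["opening"],o["finger_force"])
```

Smooth. Finish the first bite (10 more rows: about 124° total).

Call:
move_arm --commands '[0,0,0,0,0,6.5,0.0,0,0,0,0,0,6.5,0.0,0,0,0,0,0,6.5,0.0,0,0,0,0,0,6.5,0.0,0,0,0,0,0,6.5,0.0]'

```text
time: 6.9
position: [0.6328, 0.035, 0.1319]
tool_rot: [2.587, 0.195, 0.181]
wrist_force: [-5.8, 1.2, 1.7]
opening: 0.0081
finger_force: 55.3
```

Call:
move_arm --commands '[0,0,0,0,0,6.5,0.0,0,0,0,0,0,6.5,0.0,0,0,0,0,0,6.5,0.0,0,0,0,0,0,6.5,0.0,0,0,0,0,0,6.5,0.0]'

```text
time: 7.32
position: [0.6328, 0.0352, 0.1318]
tool_rot: [2.578, -0.545, 0.381]
wrist_force: [-4.7, 3.9, -0.5]
opening: 0.0079
finger_force: 55.4
```

```bash
python3 -W ignore -c "
from p import *
ft()"
```

```text
t 7.3167 q6 2.378 F tool [-5.5363 -1.2478 -2.3175] M tool [ 0.4081 -0.966  -0.5744] pos key [-1.2031 -1.2374 51.4054] wing deg 47.71617366695084 tilt err nan open 0.007924314278289341 55.37936568260193
```

Call:
move_arm --commands '[0,0,0,0,0,0,0.06,0,0,0,0,0,0,0.06,0,0,0,0,0,0,0.06,0,0,0,0,0,0,0.06,0,0,-0.01,0,0,0,0.06]'

```text
time: 7.73
position: [0.6311, 0.0391, 0.1392]
tool_rot: [2.578, -0.537, 0.378]
wrist_force: [-0.0, -0.9, -0.1]
opening: 0.0598
finger_force: 0.0
```

Call:
move_arm --commands '[0,0,-0.035,0,0,0,0.06,0,0,-0.035,0,0,0,0.06,0,0,0,0,0,-7,0.06,0,0,0,0,0,-7,0.06,0,0,0,0,0,-7,0.06]'

```text
time: 8.15
position: [0.6199, 0.0755, 0.2012]
tool_rot: [2.604, -0.05, 0.253]
wrist_force: [-0.2, -0.8, 0.6]
opening: 0.0601
finger_force: 0.0
```

```bash
cat >> p.py <<'E'
def wing(lo=.036,hi=.08):
    for n in("scene","top"):
        _,D=m.grab_frame(n); K,o,Rm=cam(n); v,u=np.nonzero(D>0)
        q=((np.c_[u,v,np.ones(len(u))]@np.linalg.inv(K).T*D[v,u][:,None])@Rm.T+o-F)@np.c_[EX,EY,EZ]
        q=q[(q[:,2]>lo)&(q[:,2]<hi)&(np.hypot(q[:,0],q[:,1])<.05)]
        if len(q)<20: print(n,"few");continue
        w,V=np.linalg.eigh(np.cov(q[:,:2].T)); print(n,len(q),"wing deg",np.degrees(np.arctan2(V[1,1],V[0,1]))%180,np.sqrt(w)*1000,q.min(0)*1000,q.max(0)*1000)
E
python3 -W ignore -c "
from p import *
ft();wing()"
```

```text
t 8.15 q6 1.996 F tool [-0.1077  0.9906 -0.149 ] M tool [ 0.1977 -0.0638  0.0152] pos key [ -0.3231  -0.7863 132.7123] wing deg 69.37069922833875 tilt err 0.08878317347554314 open 0.06005775876209475 0.0
scene 580 wing deg 54.303745975295875 [ 2.3343 25.7808] [-23.8217 -35.5362  36.1217] [30.1608 39.09   74.309 ]
top 472 wing deg 53.04168587952836 [ 2.5832 24.4487] [-26.6232 -37.2863  36.243 ] [30.2394 35.2631 76.272 ]
```

Call:
move_arm --commands '[0,0,0,0,0,-6.8,0.06,0,0,0,0,0,-6.8,0.06,0,0,0,0,0,-6.8,0.06,0,0,0,0,0,-6.8,0.06,0,0,0,0,0,-6.8,0.06]'

```text
time: 8.67
position: [0.6198, 0.0748, 0.2001]
tool_rot: [2.487, 0.7, 0.036]
wrist_force: [-0.7, 0.1, 0.1]
opening: 0.0601
finger_force: 0.0
```

Call:
move_arm --commands '[0,0,0,0,0,-6.8,0.06,0,0,0,0,0,-6.8,0.06,0,0,0,0,0,-6.8,0.06,0,0,0,0,0,-6.8,0.06,0,0,0,0,0,-6.8,0.06]'

```text
time: 9.08
position: [0.6198, 0.0749, 0.2001]
tool_rot: [2.182, 1.403, -0.183]
wrist_force: [0.1, 0.6, 0.2]
opening: 0.06
finger_force: 0.0
```

Call:
move_arm --commands '[0,0,0,0,0,-6.8,0.06,0,0,0,0,0,-6.8,0.06,0,0,0,0,0,-6.8,0.06,0,0,0,0,0,-6.8,0.06,0,0,0,0,0,-6.8,0.06]'

```text
time: 9.5
position: [0.6198, 0.0748, 0.2002]
tool_rot: [1.705, 2.012, -0.392]
wrist_force: [-0.3, 0.4, -0.7]
opening: 0.0598
finger_force: 0.0
```

Call:
move_arm --commands '[0,0,0,0,0,-6.8,0.06,0,0,0,0,0,-6.8,0.06,0,0,0,0,0,-6.8,0.06,0,0,0,0,0,-6.8,0.06,0,0,0,0,0,-6.8,0.06]'

```text
time: 9.92
position: [0.6198, 0.0748, 0.2001]
tool_rot: [1.071, 2.49, -0.58]
wrist_force: [0.3, 0.0, -0.7]
opening: 0.0601
finger_force: 0.0
```

Call:
move_arm --commands '[0,0,0,0,0,-6.8,0.06,0,0,0,0,0,-6.8,0.06,0,0,0,0,0,-6.8,0.06,0,0,0,0,0,-6.8,0.06,0,0,0,0,0,0,0.06]'

```text
time: 10.33
position: [0.6198, 0.0748, 0.2001]
tool_rot: [0.468, 2.753, -0.706]
wrist_force: [-0.2, 0.1, -0.6]
opening: 0.06
finger_force: 0.0
```

```bash
python3 -W ignore -c "
from p import *
ft();go(F+np.c_[EX,EY,EZ]@[-.001,-.0012,.0515],tool(53.6,1))"
```

```text
t 10.3333 q6 -0.847 F tool [0.4137 0.3049 0.4481] M tool [-0.1321  0.2124  0.0004] pos key [ -0.3388  -1.0684 131.4473] wing deg -127.71414274224779 tilt err nan open 0.06000033054046351 0.0
turn [ 0.0378  0.0375 -1.3142] 0.1837033727122497 rows
world [ 0.0131 -0.0397 -0.0681] | shift before turn [ 0.5602  0.3893 79.9469] after [ 0.4983  0.4541 79.947 ] 1.9172619678153167 rows
```

Call:
move_arm --commands '[0.0005,0.0004,0.03,0,0,-1.3,0.06,0,0,0.03,0,0,0,0.06,0,0,0.02,0,0,0,0.06,0,0,0,0,0,0,0.02,0,0,0,0,0,0,0.012]'

```text
time: 10.75
position: [0.6327, 0.0347, 0.1314]
tool_rot: [0.448, 2.761, -0.711]
wrist_force: [0.5, -0.0, -0.7]
opening: 0.0369
finger_force: 0.0
```

Call:
move_arm --commands '[0,0,0,0,0,0,0.0,0,0,0,0,0,0,0.0,0,0,0,0,0,0,0.0,0,0,0,0,0,0,0.0]'

```text
time: 11.08
position: [0.6335, 0.0357, 0.1334]
tool_rot: [0.441, 2.76, -0.709]
wrist_force: [-3.2, 2.5, 7.1]
opening: 0.0081
finger_force: 49.3
```

```bash
python3 -W ignore -c "
from p import *
ft()"
```

```text
t 11.0833 q6 -0.862 F tool [ 1.2162 -1.9926 -7.8289] M tool [0.1281 0.3665 0.1515] pos key [-0.5686 -0.4902 52.9344] wing deg -126.6234339867315 tilt err 0.13286230347357147 open 0.008081457130512476 49.28945481777191
```

Call:
move_arm --commands '[0,-0.0001,-0.0005,0,0,6.8,0.0,0,0,0,0,0,6.8,0.0,0,0,0,0,0,6.8,0.0,0,0,0,0,0,6.8,0.0,0,0,0,0,0,6.8,0.0]'

```text
time: 11.5
position: [0.6333, 0.0355, 0.1336]
tool_rot: [1.191, 2.417, -0.548]
wrist_force: [-1.3, -0.1, 5.4]
opening: 0.008
finger_force: 51.9
```

Call:
move_arm --commands '[0,0,0,0,0,6.8,0.0,0,0,0,0,0,6.8,0.0,0,0,0,0,0,6.8,0.0,0,0,0,0,0,6.8,0.0,0,0,0,0,0,6.8,0.0]'

```text
time: 11.92
position: [0.633, 0.0354, 0.1336]
tool_rot: [1.799, 1.913, -0.356]
wrist_force: [-4.5, -0.0, 6.2]
opening: 0.0081
finger_force: 52.4
```

```bash
python3 -W ignore -c "
from p import *
ft()"
```

```text
t 11.9167 q6 0.33 F tool [-3.1567 -3.6222 -6.0173] M tool [ 0.7745 -0.5341 -0.5975] pos key [-0.3648 -1.0311 52.9613] wing deg 165.0898728599158 tilt err nan open 0.008090110323027042 52.38612771034241
```

Call:
move_arm --commands '[0,0,0,0,0,6.8,0.0,0,0,0,0,0,6.8,0.0,0,0,0,0,0,6.8,0.0,0,0,0,0,0,6.8,0.0,0,0,0,0,0,6.8,0.0]'

```text
time: 12.33
position: [0.6327, 0.0354, 0.1335]
tool_rot: [2.248, 1.285, -0.145]
wrist_force: [-7.8, -0.5, 7.8]
opening: 0.008
finger_force: 53.2
```

Call:
move_arm --commands '[0,0,0,0,0,6.8,0.0,0,0,0,0,0,5,0.0,0,0,0,0,0,3,0.0,0,0,0,0,0,0,0.0]'

```text
time: 12.67
position: [0.6325, 0.0355, 0.1334]
tool_rot: [2.389, 0.984, -0.051]
wrist_force: [-10.1, 1.1, 7.7]
opening: 0.008
finger_force: 52.5
```

```bash
python3 -W ignore -c "
from p import *
ft()"
```

```text
t 12.6667 q6 1.18 F tool [-8.5254 -3.676  -8.7407] M tool [ 0.8106 -1.5052  0.2629] pos key [-0.6748 -1.487  52.9243] wing deg 116.3908482878138 tilt err nan open 0.008012321903607974 52.484559416770935
```

Call:
move_arm --commands '[0,0,0,0,0,2,0.0,0,0,0,0,0,2,0.0,0,0,0,0,0,0,0.0]'

```text
time: 12.92
position: [0.6325, 0.0355, 0.1333]
tool_rot: [2.42, 0.902, -0.026]
wrist_force: [-10.2, 0.6, 7.2]
opening: 0.0078
finger_force: 52.3
```

```bash
python3 -W ignore -c "
from p import *
ft()"
```

```text
t 12.9167 q6 1.248 F tool [-9.0286 -3.0463 -8.0862] M tool [ 0.6799 -1.4202 -0.1218] pos key [-0.7166 -1.4858 52.9045] wing deg 112.4805435960742 tilt err nan open 0.00783990416196254 52.32494652271271
```

Call:
move_arm --commands '[0,0,0,0,0,2,0.0,0,0,0,0,0,1.5,0.0,0,0,0,0,0,0,0.0]'

```text
time: 13.17
position: [0.6325, 0.0355, 0.1333]
tool_rot: [2.446, 0.829, -0.003]
wrist_force: [-9.5, 0.6, 7.0]
opening: 0.0081
finger_force: 52.4
```

```bash
python3 -W ignore -c "
from p import *
ft()"
```

```text
t 13.1667 q6 1.308 F tool [-8.5676 -2.2013 -7.8095] M tool [ 0.6171 -1.4687 -0.344 ] pos key [-0.7364 -1.4788 52.9086] wing deg 109.02882273612965 tilt err nan open 0.008074856932484489 52.403115034103394
```

Call:
move_arm --commands '[0,0,0,0,0,2,0.0,0,0,0,0,0,0,0.0]'

```text
time: 13.33
position: [0.6325, 0.0355, 0.1333]
tool_rot: [2.46, 0.786, 0.01]
wrist_force: [-9.4, 0.9, 7.5]
opening: 0.0081
finger_force: 52.9
```

```bash
python3 -W ignore -c "
from p import *
ft()"
```

```text
t 13.3333 q6 1.343 F tool [-8.4364 -1.8513 -8.3994] M tool [ 0.5918 -1.4544 -0.621 ] pos key [-0.7569 -1.4645 52.9234] wing deg 107.02288461845197 tilt err nan open 0.00808278595739428 52.89292395114899
```

Call:
move_arm --commands '[0,0,0,0,0,2,0.0,0,0,0,0,0,0,0.0]'

```text
time: 13.5
position: [0.6325, 0.0356, 0.1334]
tool_rot: [2.473, 0.744, 0.022]
wrist_force: [-10.7, 1.5, 8.6]
opening: 0.0081
finger_force: 63.0
```

```bash
python3 -W ignore -c "
from p import *
ft()"
```

```text
t 13.5 q6 1.378 F tool [-9.4639 -2.0654 -9.8449] M tool [ 0.4798 -1.5141 -1.2385] pos key [-0.7411 -1.4439 52.9734] wing deg 105.05206971492123 tilt err nan open 0.00814484834406877 62.97926776605891
```

Call:
move_arm --commands '[0,0,0,0,0,2,0.0,0,0,0,0,0,0,0.0]'

```text
time: 13.67
position: [0.6325, 0.0356, 0.1334]
tool_rot: [2.486, 0.701, 0.035]
wrist_force: [-10.2, 1.5, 9.6]
opening: 0.008
finger_force: 78.7
```

```bash
python3 -W ignore -c "
from p import *
ft(); wing(.036,.046)"
```

```text
t 13.6667 q6 1.412 F tool [ -9.2174  -0.9159 -10.5862] M tool [ 0.4136 -1.5325 -1.6625] pos key [-0.7786 -1.4598 52.974 ] wing deg 103.07862192874873 tilt err nan open 0.007978997190179263 78.68400480598211
scene 222 wing deg 107.24510719073409 [ 2.3623 23.8025] [ -9.9317 -36.7369  36.0088] [16.3689 40.5555 45.9978]
top 30 wing deg 105.94803219884322 [1.3883 8.7552] [  5.7604 -38.5674  36.7174] [16.4675 -5.5163 45.8765]
```

At the stop (moment rising sharply). Ease back, open and withdraw.

Call:
move_arm --commands '[0,0,0,0,0,-4,0.0,0,0,0,0,0,0,0.06,0,0,0,0,0,0,0.06,0,0,0,0,0,0,0.06,0,0,0,0,0,0,0.06]'

```text
time: 14.18
position: [0.633, 0.0353, 0.1323]
tool_rot: [2.46, 0.788, 0.01]
wrist_force: [-0.3, -0.7, 0.3]
opening: 0.0559
finger_force: 0.0
```

Call:
move_arm --commands '[0,0,-0.01,0,0,0,0.06,0,0,-0.035,0,0,0,0.06,0,0,-0.035,0,0,0,0.06,0,0,-0.035,0,0,0,0.06,0,0,0,0,0,0,0.06]'

```text
time: 14.6
position: [0.6142, 0.0959, 0.237]
tool_rot: [2.46, 0.788, 0.021]
wrist_force: [0.0, 0.2, 0.9]
opening: 0.06
finger_force: 0.0
```

```bash
python3 -W ignore -c "
from p import *
ft();wing()
P=np.array([.5288,-.154]); 
for n in('scene','top'):
    for l in('lever_pivot','lever_grip','stud','lever_nose'):
        for r in m.mark_of(l,n)[:2]: print(l,n,np.array(r['point']),r['conf'],atz(n,r['point'],{'lever_pivot':.148,'lever_grip':.148,'stud':.09,'lever_nose':.106}[l]))
go([.445,-.094,.35],R.from_matrix(np.c_[[0,1,0],[1,0,0],[0,0,-1]]))
"
```

```text
t 14.6 q6 1.338 F tool [ 0.0261  0.3256 -0.89  ] M tool [0.2139 0.1135 0.0368] pos key [  0.7013   0.2629 174.2042] wing deg 106.97570857153772 tilt err 0.4891998713244929 open 0.059966342522862065 0.0
scene 984 wing deg 113.72539513842204 [ 2.0319 23.9965] [-19.3429 -37.9706  36.0395] [21.4077 42.5316 74.2842]
top 409 wing deg 112.71842919676608 [ 2.7869 24.5494] [-18.9185 -42.4151  36.4651] [21.332  40.6623 75.8678]
lever_pivot scene [197.1 218.3] 0.56 [ 0.5263 -0.1596  0.148 ]
lever_grip scene [218.9 178.2] 0.87 [ 0.4464 -0.0866  0.148 ]
stud scene [271.4 204.3] 0.58 [ 0.5011 -0.0031  0.09  ]
lever_nose scene [218.4 183.2] 0.81 [ 0.4147 -0.0783  0.106 ]
lever_pivot top [339.8 209.7] 0.65 [ 0.5269 -0.1569  0.148 ]
lever_grip top [310. 246.] 0.86 [ 0.4496 -0.0957  0.148 ]
stud top [268.5 216.1] 0.55 [ 0.5133 -0.0061  0.09  ]
lever_nose top [301.6 260.8] 0.7 [ 0.417  -0.0807  0.106 ]
turn [ 23.7212  23.2391 -52.9637] 8.730896126059582 rows
world [-0.1685 -0.1866  0.121 ] | shift before turn [-258.966    97.0375  -36.9479] after [-186.5844 -168.4728 -121.029 ] 6.69081185255482 rows
```

The key is held at 113.2°, i.e. q ≈ 4.31, so it is on the last click. Now the lever. The stud stands at 0.8 rad, since its depth-measured spot (.508,-.012) matches the predicted (.509,-.013).

```bash
python3 -W ignore -c "
from p import *
go([.4473,-.0965,.28],R.from_matrix(np.c_[[-.5,.866,0],[.866,.5,0],[0,0,-1]]))
"
```

```text
turn [ 17.8185  30.1441 -82.0546] 12.460051323078185 rows
world [-0.1662 -0.1891  0.051 ] | shift before turn [-247.4432   64.5241   24.0574] after [ -80.6624 -238.4531  -51.029 ] 6.159394723812738 rows
```

Call:
move_arm --commands '[-0.0353,0.0092,0.0034,0,0,0,0.06,-0.0353,0.0092,0.0034,0,0,0,0.06,-0.0353,0.0092,0.0034,0,0,0,0.06,-0.0353,0.0092,0.0034,0,0,0,0.06,-0.0353,0.0092,0.0034,0,0,0,0.06]'

```text
time: 15.52
position: [0.4938, -0.043, 0.2658]
tool_rot: [2.459, 0.79, 0.008]
wrist_force: [0.2, -0.6, 0.8]
opening: 0.0597
finger_force: 0.0
```

Call:
move_arm --commands '[-0.0353,0.0092,0.0034,0,0,0,0.06,-0.0353,0.0092,0.0034,0,0,0,0.06,0,0,0,1.37,2.32,-6.31,0.06,0,0,0,1.37,2.32,-6.31,0.06,0,0,0,1.37,2.32,-6.31,0.06]'

```text
time: 15.93
position: [0.4471, -0.0961, 0.2809]
tool_rot: [2.38, 1.267, 0.01]
wrist_force: [-0.0, 1.2, -0.2]
opening: 0.06
finger_force: 0.0
```

Call:
move_arm --commands '[0,0,0,1.37,2.32,-6.31,0.06,0,0,0,1.37,2.32,-6.31,0.06,0,0,0,1.37,2.32,-6.31,0.06,0,0,0,1.37,2.32,-6.31,0.06,0,0,0,1.37,2.32,-6.31,0.06]'

```text
time: 16.35
position: [0.4474, -0.096, 0.2807]
tool_rot: [2.083, 2.033, 0.006]
wrist_force: [-0.2, 0.2, -0.2]
opening: 0.0599
finger_force: 0.0
```

Call:
move_arm --commands '[0,0,0,1.37,2.32,-6.31,0.06,0,0,0,1.37,2.32,-6.31,0.06,0,0,0,1.37,2.32,-6.31,0.06,0,0,0,1.37,2.32,-6.31,0.06,0,0,0,1.37,2.32,-6.31,0.06]'

```text
time: 16.77
position: [0.4475, -0.0962, 0.2806]
tool_rot: [-1.563, -2.723, -0.002]
wrist_force: [-1.0, -0.3, 0.3]
opening: 0.0599
finger_force: 0.0
```

```bash
python3 -W ignore -c "
from p import *
st();go([.4473,-.0965,.14],R.from_matrix(np.c_[[-.5,.866,0],[.866,.5,0],[0,0,-1]]))
"
```

```text
time 16.7667
joint_pos [-0.2686 -0.375   1.8251  0.0019  1.6925 -0.797 ]
position [ 0.4475 -0.0962  0.2806]
wrist_force [-0.9983 -0.2564  0.3109]
moment [ 0.0033 -0.0049 -0.0221]
opening 0.0599
finger_force 0.0
[[-0.5044  0.8635 -0.0005]
 [ 0.8635  0.5044  0.0021]
 [ 0.002   0.0006 -1.    ]]
turn [ 0.0363 -0.1164  0.2877] 0.04364151153571712 rows
world [-0.0002 -0.0003 -0.1406] | shift before turn [ -0.4986  -0.402  140.5542] after [ -0.2148  -0.3112 140.5551] 3.3706388373101426 rows
```

Call:
move_arm --commands '[0,0,0.04,0,0,0,0.06,0,0,0.04,0,0,0,0.06,0,0,0.035,0,0,0,0.06,0,0,0.025,0,0,0,0.06,0,0,0,0,0,0,0.03]' --force 30

```text
time: 17.18
position: [0.4456, -0.0953, 0.1352]
tool_rot: [-1.568, -2.715, 0.001]
wrist_force: [0.0, 0.4, -0.3]
opening: 0.0495
finger_force: 0.0
```

Call:
move_arm --commands '[0,0,0,0,0,0,0.01,0,0,0,0,0,0,0.01,0,0,0,0,0,0,0.01,0,0,0,0,0,0,0.01]'

```text
time: 17.52
position: [0.4479, -0.0959, 0.1425]
tool_rot: [1.57, 2.72, 0.002]
wrist_force: [-6.9, 1.2, -5.9]
opening: 0.0211
finger_force: 29.6
```

```bash
python3 -W ignore -c "
from p import *
st()
p=np.array([.527,-.157]); x=np.array(m.get_obs()['position'][:2])-p; print(np.hypot(*x),np.degrees(np.arctan2(x[1],x[0])))
M=R.from_rotvec(m.get_obs()['tool_rot']).as_matrix()
im,_=m.grab_frame('scene'); cv2.imwrite('pics/s3.png',cv2.resize(im[100:300,120:360],None,fx=2.5,fy=2.5))
last=m.get_obs()['position']
for a in np.arange(142.8-5.0,95,-5.1):
    q=np.array([*(p+.1*np.array([np.cos(np.radians(a)),np.sin(np.radians(a))])),last[2]]); print(round(a,1),(M.T@(q-last))*1000); last=q
"
```

```text
time 17.5167
joint_pos [-0.267  -0.3331  2.0169  0.0007  1.4563 -0.7908]
position [ 0.4479 -0.0959  0.1425]
wrist_force [-6.9166  1.15   -5.8749]
moment [ 0.0556  1.1187 -0.0009]
opening 0.0211
finger_force 29.5751
[[-0.5002  0.8659  0.0017]
 [ 0.8659  0.5002  0.0002]
 [-0.0006  0.0016 -1.    ]]
0.10000448877608727 142.31200845489934
137.8 [2.6882 7.3903 0.0099]
132.7 [2.3388 8.5854 0.012 ]
127.6 [1.5664 8.7593 0.0128]
122.5 [0.7815 8.8638 0.0135]
117.4 [-0.0095  8.8982  0.0141]
112.3 [-0.8005  8.8622  0.0145]
107.2 [-1.5851  8.7559  0.0149]
102.1 [-2.3572  8.5803  0.0151]
97.0 [-3.1106  8.3368  0.0152]
```

View pics/s3.png

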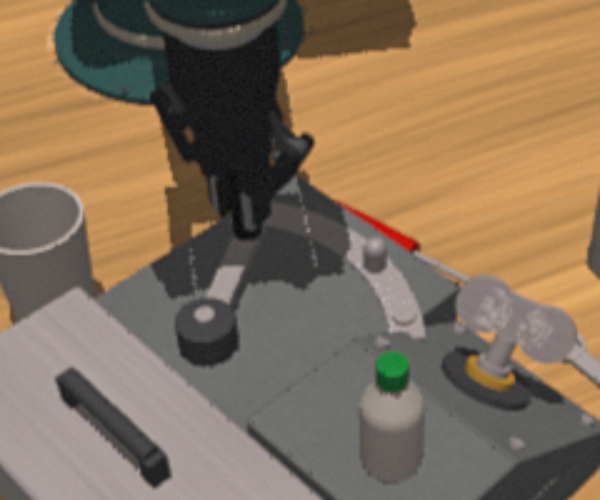

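The picture shows the handle gripped at (245,215), the stud free at (375,255) and the key wound. Swing the lever along the arc.

Call:
move_arm --commands '[0.0025,0.0075,0,0,0,0,0.01,0.0023,0.0086,0,0,0,0,0.01,0.0016,0.0088,0,0,0,0,0.01,0.0008,0.0089,0,0,0,0,0.01,0,0.0089,0,0,0,0,0.01]'

```text
time: 17.98
position: [0.4811, -0.0679, 0.1425]
tool_rot: [1.571, 2.721, 0.001]
wrist_force: [-2.2, -10.8, -3.5]
opening: 0.0212
finger_force: 30.1
```

Call:
move_arm --commands '[-0.0008,0.0089,0,0,0,0,0.01,-0.0016,0.0088,0,0,0,0,0.01,-0.0024,0.0086,0,0,0,0,0.01,-0.0031,0.0083,0,0,0,0,0.01,0,0,0,0,0,0,0.01]'

```text
time: 18.4
position: [0.5164, -0.0573, 0.1427]
tool_rot: [1.57, 2.72, 0.003]
wrist_force: [-4.4, 3.1, 1.2]
opening: 0.0215
finger_force: 30.7
```

```bash
python3 -W ignore -c "
from p import *
st()
p=np.array([.527,-.157]); x=np.array(m.get_obs()['position'][:2])-p; print(np.hypot(*x),np.degrees(np.arctan2(x[1],x[0])))
"
```

```text
time 18.4
joint_pos [-0.1604 -0.1844  1.8968  0.0013  1.4271 -0.6844]
position [ 0.5164 -0.0573  0.1427]
wrist_force [-4.4401  3.1314  1.1899]
moment [ 0.5306  0.8488 -0.2545]
opening 0.0215
finger_force 30.6774
[[-0.5002  0.8659  0.0023]
 [ 0.8659  0.5002  0.001 ]
 [-0.0003  0.0024 -1.    ]]
0.10024032815987823 96.08385534257876
```

Call:
move_arm --commands '[0,0,0,0,0,0,0.05,0,0,0,0,0,0,0.05,0,0,0,0,0,0,0.05,0,0,0,0,0,0,0.05,0,0,-0.02,0,0,0,0.05]'

```text
time: 18.82
position: [0.5138, -0.0576, 0.158]
tool_rot: [-1.569, -2.718, 0.001]
wrist_force: [-0.5, -0.7, -0.5]
opening: 0.0497
finger_force: 0.0
```

Call:
move_arm --commands '[0,0,-0.04,0,0,0,0.05,0,0,-0.04,0,0,0,0.05,0,0,-0.04,0,0,0,0.05,0,0,-0.04,0,0,0,0.05,0,0,-0.04,0,0,0,0.05]'

```text
time: 19.23
position: [0.5143, -0.0578, 0.3632]
tool_rot: [1.57, 2.719, 0.002]
wrist_force: [0.8, 0.7, -0.6]
opening: 0.0497
finger_force: 0.0
```

```bash
python3 -W ignore -c "
from p import *
st();wing()
p=np.array([.527,-.157])
im,D=m.grab_frame('scene'); cv2.imwrite('pics/s4.png',cv2.resize(im[120:320,100:400],None,fx=2.5,fy=2.5))
K,o,Rm=cam('scene'); v,u=np.nonzero(D>0); C=(np.c_[u,v,np.ones(len(u))]@np.linalg.inv(K).T*D[v,u][:,None])@Rm.T+o
k=C[(C[:,2]>.13)&(C[:,2]<.18)&(np.linalg.norm(C[:,:2]-[.515,-.058],axis=1)<.04)]; c=(k[:,:2].min(0)+k[:,:2].max(0))/2; x=c-p; print(len(k),c,np.degrees(np.arctan2(x[1],x[0])))
"
```

```text
time 19.2333
joint_pos [-0.1616 -0.2342  1.5832  0.0008  1.7906 -0.6852]
position [ 0.5143 -0.0578  0.3632]
wrist_force [ 0.8192  0.7176 -0.6122]
moment [-0.0288 -0.0533  0.0033]
opening 0.0497
finger_force 0.0
[[-0.5001  0.8659  0.0022]
 [ 0.8659  0.5001  0.0004]
 [-0.0007  0.0021 -1.    ]]
scene 984 wing deg 113.60862644715247 [ 2.0668 23.9641] [-20.4405 -38.2582  36.0878] [21.2012 42.3225 73.8216]
top 36 wing deg 91.79699896044121 [2.6278 5.0871] [-18.1599  21.8684  47.6851] [-8.298  40.3189 74.753 ]
280 [ 0.5169 -0.0543] 95.62243132237596
```

View pics/s4.png

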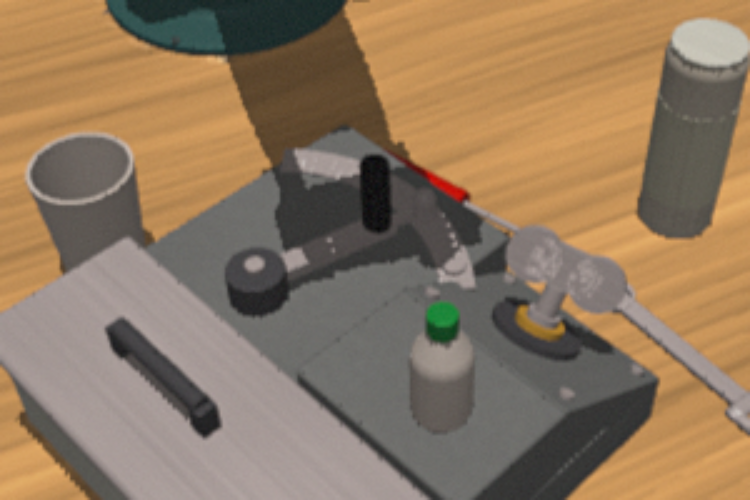

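The lever (handle at 375,195) now points at the stud (about 425,200). The handle measures 0.8 rad and the key still stands at its last click, with the bottle, cup and can where they were. The arm is clear, so I'll hand in.

```bash
python3 -c "
from rig import manip as m
print(m.hand_in())"
```

```text
the job is handed in; nothing more can be done
None
```

The key is wound to its stop in two bites and held on the last click (about 4.31 rad), the lever sits in the stud's notch (0.8 rad), and the job was handed in at about 19 s with the arm clear of everything; the hand-in gave no verdict.

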